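# Pack the tea coins down the caddy tube

## Task

Put the loose tea coin from the coaster into the mouth of the clear caddy tube, then take the wooden pusher from its block and use it to pack all three coins down the tube until they bottom out on the stop inside and sit firmly one on another, pressing firmly there but not so hard that the brittle coins chip. Then stand the pusher back in its block, and leave the kettle, bowl and pepper mill alone.

Things in the scene. Friction and masses are not known exactly. Their poses are not given: they have to be found in the camera images.
- tube_mouth (a point): centre of the caddy's mouth, in the plane of its rim, 115 mm above the counter; z up along the tube. Clear acrylic tube, 49 mm outside, on a 90 x 90 x 12 mm wooden foot screwed to the counter; bore 38 mm, flared over the top 14 mm to about 46 mm inside at the rim (57 mm outside). A coin let go in the flare drops 10 to 20 mm and lodges there, perhaps a little tilted
- coin_loose_center (a point): centre of the loose pressed tea coin: a brown disc 36 mm across, 14 mm thick, 15 g, lying flat on a white ceramic coaster (6 mm thick, 100 mm across, fixed). Packed down it lies flat on the middle coin, its centre 28 mm above the low coin's, its upper face 42 mm above the stop. 15 to 25 N on the coins at the stop is firm; they chip above 40 N
- coin_mid_center (a point): centre of the upper of two coins already in the tube (same size), 38 to 46 mm below the rim at the start, 2 to 18 mm clear of the one below. Three upright grey silicone strips with soft nubs line the bore and hold coins where they are left: each slides with an uneven drag of about 1 to 4 N, three together up to 10 N; at the firm stop the force climbs well beyond that with hardly any movement
- coin_low_center (a point): centre of the lower coin in the tube (same size), 62 to 70 mm below the rim at the start, 4 to 24 mm clear of the stop. The stop, the tube's floor, is a cork-faced disc on a threaded brass stem, set by its owner to suit what is carried: 81 to 93 mm below the rim, seen through the tube but not measured; it gives only 1 to 2 mm, so a stack that meets it faster than about 10 mm/s gets a hard knock
- pusher_grip (a point): middle of the pusher's handle, 122 mm above its foot; z axis up along the pusher. Dark wooden stick 150 mm long, 80 g: round shaft 28 mm across with a flat foot, its upper 55 mm a square handle 28 x 28 mm, sides along its x and y axes, with a thin brass ring below; stands upright in the block's hole
- pusher_foot (a point): centre of the pusher's flat foot (its lower end)
- block_hole (a point): centre of the round hole in the pusher's block, at its upper face; z up. Mid-brown wooden block 80 x 80 x 45 mm, fixed to the counter; the hole is 33 mm across, chamfered 3 mm, 36 mm deep, so that a standing pusher's foot is 36 mm below this point
- kettle: stainless kettle, 164 mm across, 196 mm high over its black handle, spout to its +x; origin under its centre; to be left alone
- bowl: grey silicone bowl, 140 mm across, 55 mm high; origin under its centre; to be left alone
- mill: wooden pepper mill, 58 mm across at its foot, 177 mm high; origin under its centre; to be left alone
Things that resemble listed ones, but are neither listed nor needed, are in the scene too. What is shaped like the part that bears coin_loose_center but pink is not meant. Leave any yellow look-alike of the part that bears block_hole alone.

How it is judged:
By the outcome, as a careful person would: the job done as asked, in the order asked, and still so for the second after the job is handed in, with the robot touching nothing.
It also fails if it takes over 72 s, if anything falls off the work surface, if the arm or the gripper's body presses on something with over 40 N, if the wrist force passes 120 N, or if a joint passes its speed limit or range.

## Robot

A 6-joint arm with a two-finger parallel gripper is mounted at the origin on the work surface. World frame = base frame: x ahead of the robot, y to its left, z up, the work surface at z = 0. Lengths are in m, angles in rad, forces in N, time in s.
With the tool pointing down it reaches from about 0.25 to 0.775 m from the base axis. Payload 4 kg.
Tool frame: the origin (TCP) lies at the very end of the fingers, on their centre line; the grasp point (between the pads) lies r.tcp_to_grasp behind it (r.tcp_to_grasp is the distance from the TCP to the grasp point, in m); z points along the fingers, y is the line along which they close (so a half turn about z gives the same grasp; the last joint's range is limited). The gripper opens to 94 mm and grips with 3 to 60 N. Pads are 16 mm wide; open, the fingers measure 119 mm over their backs; the gripper's body (75 mm by 177 mm) begins 78 mm behind the grasp point.
Start: joints at [1.235, 0.087, 1.371, -0, 1.684, -0.103], TCP at [0.127, 0.535, 0.206] pointing down, gripper open.
Joint ranges: [-3.1, 3.1], [-0.76, 2.03], [0.27, 2.55], [-1.08, 4.22], [0.17, 2.65], [-2.57, 2.57]. Speed limits (rad/s): [2.79, 2.79, 3.14, 3.14, 3.14, 3.14].

## Interface

Orientations are given as a unit quaternion [x, y, z, w].
In Python, from cell import r, viewer gives the robot as it stands.
- The arm moves only by the tool drive_tool, never from a script. Its argument "steps" is a list that holds one entry, the list of rows, each a list of 4 numbers: the shift along the tool's x, y, z in cm, then the turn about the tool's z in degrees. A call has 1 to 8 rows; each row is the pose to reach, as a shift and turn from the pose commanded when the call began, along the tool's axes at that moment; what a row does not reach only later rows make up. A row lasts 1/8 s, in which the tool goes at most 62.5 mm and 10.7 degrees, less where a joint would pass 70% of its speed; a pose out of reach is approached as far as the arm can. A call with a gripper value outside its range is refused whole. "gripper" is the opening, from 0 (shut) to 1 (fully open), set as the call begins (left out, the last holds). The fingers move at their own pace and stop on an object; "grip_force" is the grip in N (left out, the last holds). Time passes only in rows, so rows that repeat a pose let the fingers close. It gives the time, the measured TCP pose, the force, the opening and the grip force at its end, in the units of the state.
- r.get_obs(): the state, without advancing time (a new reading comes with each control period).
- viewer.snapshot(name): name is "scene" or "top" or "wrist"; returns the picture (384x512x3 uint8, red, green, blue); there is no depth.
- viewer.camera_model(name): a dict with "fx", "fy", "cx", "cy" (pixels), "view" (4x4, takes a point from world to camera coordinates). Camera axes: x right, y down, z forward; pixel columns grow to the right and rows downward; lengths in m; the calibration is good to about 2 mm. A picture is of the moment at which its call begins: read the wrist's pose just before it. camera_model takes no time and is no camera call; for the wrist camera it gives the pose at the moment of the call.
- r.sign_off(): hands the job in; it is judged then, once.
The state is a dict: "t": time; "joints": joint angles; "joint_vel": joint speeds; "joint_torque": joint torques, N m; "tool_pos": TCP position; "ee_rot": TCP orientation; "ft_force": force on the tool from outside, world axes, zero at the start; "wrist_torque": the same for the moment, N m; "finger_gap": finger opening in m; "gripper_force": force on a finger pad.
Only numpy, scipy, OpenCV 4.12 (cv2) and the standard library are available. Lean on these libraries where they do the work, as an engineer would, in place of code of your own. Each camera call takes 0.05 s, during which the arm holds its last target. There are 200 camera calls.

## Working session

There is one attempt and no reset: what is moved stays moved. The work goes in short steps, Python scripts to look and compute and a tool call to move; the robot and the scene stay as the last step left them, time stands still between calls to the robot, and variables do not carry over. Pictures are saved under pics/ and viewed, at most 10 in all, crops included, and the job is handed in when it is done.

Besides the shell and the picture viewer there is one more tool, called after "Request:" as name(argument=value, ...) on one line, values as JSON. drive_tool: Moves the arm, as the interface text tells. Its arguments: {"type":"object","properties":{"steps":{"type":"array","items":{"type":"array","items":{"type":"array","items":{"type":"number"}}}},"gripper":{"type":"number"},"grip_force":{"type":"number"}},"required":["steps"]}

```bash
ls; mkdir -p pics; python3 - <<'E'
from cell import r, viewer
import cv2, numpy as np
o=r.get_obs(); print({k:np.round(v,3) if not np.isscalar(v) else v for k,v in o.items()}, r.tcp_to_grasp)
for n in("scene","top"):
    im=viewer.snapshot(n); cv2.imwrite(f"pics/{n}0.png",cv2.cvtColor(im,cv2.COLOR_RGB2BGR))
a=cv2.imread("pics/scene0.png");b=cv2.imread("pics/top0.png")
cv2.imwrite("pics/s0.png",cv2.resize(a,(800,600),interpolation=2));cv2.imwrite("pics/t0.png",cv2.resize(b,(800,600),interpolation=2))
for n in("scene","top","wrist"): print(n,{k:np.round(v,3).tolist() for k,v in viewer.camera_model(n).items()})
E
```

```text
pics
{'t': 0.0, 'joints': array([ 1.235,  0.088,  1.372, -0.   ,  1.684, -0.103]), 'joint_vel': array([-0.001,  0.001, -0.001, -0.002,  0.001,  0.001]), 'joint_torque': array([-0.0000e+00, -3.4018e+01, -3.0242e+01,  7.2000e-02,  3.3000e-02,
       -0.0000e+00]), 'tool_pos': array([0.127, 0.535, 0.204]), 'ee_rot': array([ 0.116,  0.993, -0.001, -0.   ]), 'ft_force': array([0.805, 0.32 , 0.909]), 'wrist_torque': array([-0.03 , -0.064,  0.029]), 'gripper_force': 0.0, 'finger_gap': 0.0939459015961911} 0.0188
scene {'fx': 369.389, 'fy': 369.389, 'cx': 255.057, 'cy': 191.712, 'view': [[0.06, 0.998, -0.023, 0.046], [0.56, -0.052, -0.827, -0.231], [-0.826, 0.037, -0.562, 1.732], [0.0, 0.0, 0.0, 1.0]]}
top {'fx': 433.038, 'fy': 433.038, 'cx': 257.163, 'cy': 183.285, 'view': [[0.02, -1.0, 0.013, -0.094], [-0.997, -0.021, -0.077, 0.596], [0.077, -0.011, -0.997, 1.227], [0.0, 0.0, 0.0, 1.0]]}
wrist {'fx': 272.783, 'fy': 272.783, 'cx': 257.49, 'cy': 194.286, 'view': [[0.23, 0.973, -0.002, -0.549], [0.948, -0.223, 0.228, -0.025], [0.221, -0.054, -0.974, 0.39], [0.0, 0.0, 0.0, 1.0]]}
```

View pics/s0.png

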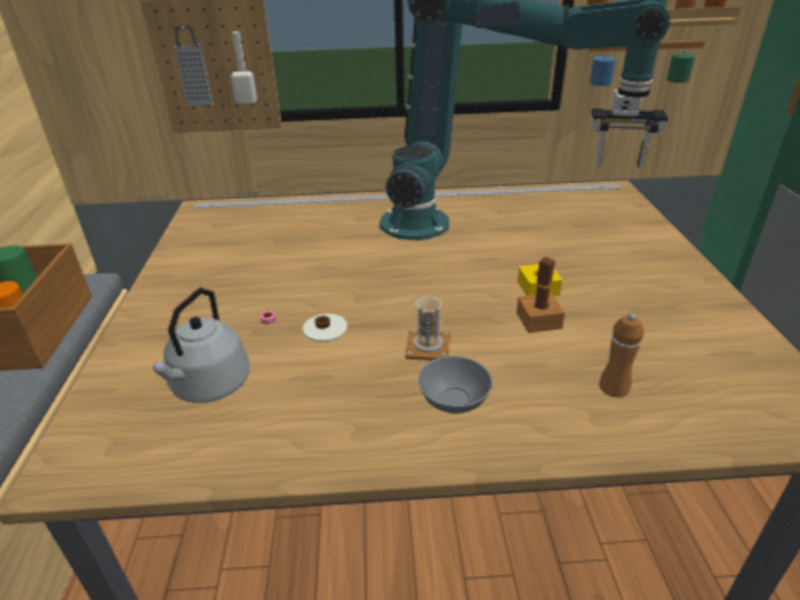

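View pics/t0.png

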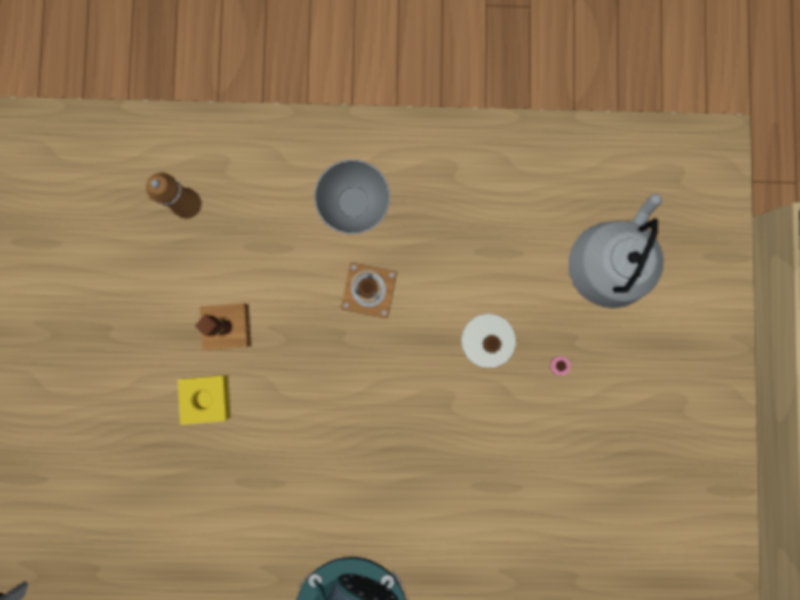

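Scene view (800×600 scale): the loose coin is on the white coaster at (323,322). Top view: the coin is at (491,344), tube mouth at (368,287) and pusher top at (207,325).
Look-alikes, all in top view:
- **Coaster:** the white one at (488,341) or the pink ring at (561,366). The white one is meant, since it is 100 mm and ceramic.
- **Block:** the mid-brown one at (225,327) or the yellow one at (203,400). The brown one is meant, as it holds the pusher and the yellow one is excluded.

Next I measure and confirm in one crop.

```bash
cat > h.py <<'E'
import numpy as np, cv2
from cell import r, viewer
def ray(m,u,v):
    V=np.array(m["view"]);R=V[:3,:3];c=-R.T@V[:3,3]
    d=R.T@np.array([(u-m["cx"])/m["fx"],(v-m["cy"])/m["fy"],1]);return c,d/np.linalg.norm(d)
def onz(m,p,z):
    c,d=ray(m,*p);return c+d*(z-c[2])/d[2]
def tri(obs):
    A=np.zeros((3,3));b=np.zeros(3);L=[]
    for m,p in obs:
        c,d=ray(m,*p);P=np.eye(3)-np.outer(d,d);A+=P;b+=P@c;L.append((c,P))
    x=np.linalg.solve(A,b);return x,[float(np.linalg.norm(P@(x-c))) for c,P in L]
def proj(m,X):
    q=np.array(m["view"])@np.append(X,1);return m["fx"]*q[0]/q[2]+m["cx"],m["fy"]*q[1]/q[2]+m["cy"]
def blobs(mask,x0,y0,x1,y1,amin=10):
    k=np.zeros_like(mask);k[y0:y1,x0:x1]=mask[y0:y1,x0:x1]
    n,l,s,c=cv2.connectedComponentsWithStats(k.astype(np.uint8))
    return [(s[i].tolist(),c[i].round(1).tolist()) for i in range(1,n) if s[i][4]>=amin]
E
python3 - <<'E'
from h import *
S=cv2.imread("pics/scene0.png");T=cv2.imread("pics/top0.png")
def show(n,I,box):
    x0,y0,x1,y1=box
    h=cv2.cvtColor(I,cv2.COLOR_BGR2HSV)
    dark=h[...,2]<95
    print(n,"dark",blobs(dark,*box))
show("coin T",T,(290,195,335,240));show("coin S",S,(190,195,225,220))
show("pusher T",T,(120,195,162,228));show("pusher S",S,(335,160,365,200))
for I,b,n in((T,(290,195,335,240),"T"),(S,(190,195,225,222),"S")):
    w=(I.min(2)>150);print("coaster",n,blobs(w,*b))
mt=viewer.camera_model("top")
for p,z in(((314.2,220),.02),((236,184),.115),((132,207.5),.159)):print(onz(mt,p,z).round(3))
c=lambda I,x,y,w,h:cv2.resize(I[y:y+h,x:x+w],(400,300),interpolation=2)
cv2.imwrite("pics/c1.png",np.vstack([np.hstack([c(T,290,190,72,54),c(T,200,158,72,54)]),np.hstack([c(T,112,190,72,54),c(S,238,180,72,54)])]))
E
```

```text
coin T dark [([310, 215, 10, 10, 71], [314.4, 219.6])]
coin S dark [([202, 203, 9, 7, 49], [206.0, 206.0])]
pusher T dark [([157, 195, 3, 26, 43], [158.0, 207.6]), ([132, 202, 16, 13, 146], [139.5, 208.2])]
pusher S dark [([342, 168, 12, 30, 226], [347.3, 181.8])]
coaster T [([296, 201, 34, 34, 793], [311.9, 217.3])]
coaster S [([194, 201, 28, 17, 290], [208.1, 209.7])]
[ 0.495 -0.248  0.02 ]
[ 0.587 -0.024  0.115]
[0.518 0.238 0.159]
```

View pics/c1.png

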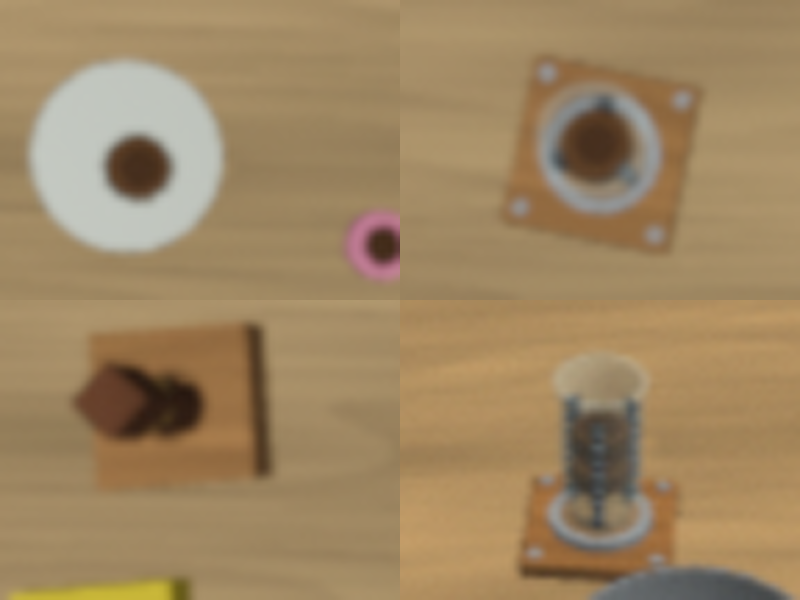

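The crop confirms it: the coin is on the white coaster, the tube has coins and strips, and the brown block holds the pusher. The handle is turned about 45°. I'm moving to a place above the coaster.

Request:
drive_tool(steps=[[[-3.9,-4.9,0,0],[-7.75,-9.8,0,0],[-11.6,-14.7,0,0],[-15.5,-19.6,0,0],[-19.4,-24.4,0,0],[-23.2,-29.3,0,0],[-27.1,-34.2,0,0],[-31,-39.1,0,0]]], gripper=0.7, grip_force=8)

```text
t: 1.1
tool_pos: [0.3384, 0.0816, 0.2053]
ee_rot: [0.116, 0.993, 0.0, 0.0]
ft_force: [0.8, 0.4, -0.5]
finger_gap: 0.0659
gripper_force: 0.0
```

Request:
drive_tool(steps=[[[-3.8,-4.8,1,10],[-7.6,-9.6,2,20],[-11.4,-14.3,4,30],[-15.2,-19.1,6,40],[-19,-23.9,7,50],[-22.8,-28.6,8,50],[-22.8,-28.6,8,50],[-22.8,-28.6,8,50]]])

```text
t: 2.1
tool_pos: [0.4936, -0.2468, 0.1248]
ee_rot: [0.525, 0.851, 0.0, -0.001]
ft_force: [-0.1, -0.1, 0.0]
finger_gap: 0.0655
gripper_force: 0.0
```

```bash
cat > look.py <<'E'
from h import *
import sys,json
def look(name):
    o=r.get_obs();m=viewer.camera_model("wrist");im=cv2.cvtColor(viewer.snapshot("wrist"),cv2.COLOR_RGB2BGR)
    cv2.imwrite(f"pics/{name}.png",im);json.dump({k:np.array(v).tolist() for k,v in m.items()},open(f"pics/{name}.json","w"))
    from scipy.spatial.transform import Rotation as Ro
    R=Ro.from_quat(o["ee_rot"]).as_matrix()
    print("t",round(o["t"],2),"tcp",np.round(o["tool_pos"],4),"yaw_y",np.degrees(np.arctan2(R[1,1],R[0,1])).round(2),"tilt",R[:2,2].round(4),"F",np.round(o["ft_force"],2))
    return im,m,np.array(o["tool_pos"]),R
E
python3 - <<'E'
from look import *
im,m,p,R=look("w1")
h=cv2.cvtColor(im,cv2.COLOR_BGR2HSV);mask=(h[...,2]<100)&(h[...,1]>60)
u,v=proj(m,[.495,-.248,.02]);print(u,v)
b=[x for x in blobs(mask,int(max(u-70,0)),int(max(v-70,0)),int(u+70),int(v+70),60)];print(b)
E
```

```text
t 2.1 tcp [ 0.4936 -0.2468  0.1248] yaw_y 26.65 tilt [-0.0015  0.0017] F [-0.13 -0.09  0.01]
257.7550034012425 194.7820380266173
[([242, 179, 33, 33, 842], [258.0, 195.1]), ([194, 218, 17, 33, 176], [203.2, 234.5]), ([308, 233, 19, 31, 245], [317.3, 249.9])]
```

View pics/w1.png

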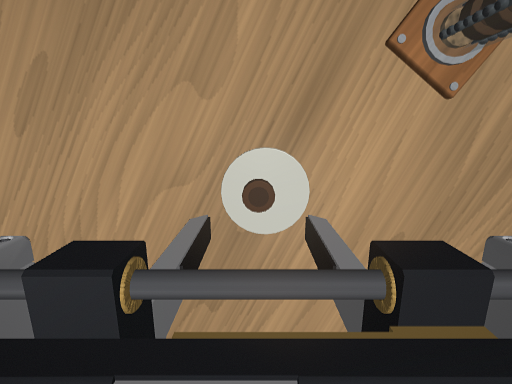

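The wrist view shows the coin at (258,195) on the white coaster between the open fingers. The bent-back camera sees it almost straight on. Next I triangulate its height.

```bash
python3 - <<'E'
from look import *
m=json.load(open("pics/w1.json"));mt=viewer.camera_model("top");ms=viewer.camera_model("scene")
X,e=tri([(m,(258,195.1)),(mt,(314.4,219.6)),(ms,(206,206))]);print(X.round(4),np.round(e,4))
X,e=tri([(m,(258,195.1)),(mt,(314.4,219.6))]);print(X.round(4),np.round(e,4))
X=onz(m,(258,195.1),.017);print(X)
o=r.get_obs();from scipy.spatial.transform import Rotation as Ro
R=Ro.from_quat(o["ee_rot"]).as_matrix();print((R.T@(np.array([X[0],X[1],.0125])-o["tool_pos"])*100).round(2))
E
```

```text
[ 0.4963 -0.2497  0.0115] [0.0003 0.0003 0.0006]
[ 0.4963 -0.2499  0.0117] [0. 0.]
[ 0.49571286 -0.2488224   0.017     ]
[-0.31  0.06 11.31]
```

Request:
drive_tool(steps=[[[-0.3,0.1,4,0],[-0.3,0.1,8,0],[-0.3,0.1,10.3,0],[-0.3,0.1,11.3,0],[-0.3,0.1,11.3,0],[-0.3,0.1,11.3,0]]])

```text
t: 2.9
tool_pos: [0.4974, -0.2499, 0.0144]
ee_rot: [0.525, 0.851, 0.0, 0.002]
ft_force: [0.3, 0.4, 0.5]
finger_gap: 0.0657
gripper_force: 0.0
```

Request:
drive_tool(steps=[[[0,0,0,0],[0,0,0,0],[0,0,0,0],[0,0,0,0],[0,0,0,0],[0,0,0,0]]], gripper=0.3, grip_force=8)

```text
t: 3.65
tool_pos: [0.4964, -0.2498, 0.0126]
ee_rot: [0.525, 0.851, -0.0, 0.0]
ft_force: [-0.3, 0.5, 1.2]
finger_gap: 0.0357
gripper_force: 8.0
```

Request:
drive_tool(steps=[[[0,0,-5,0],[4,3,-10,0],[8,6,-15,0],[12,9,-17.5,0],[16,12,-17.5,0],[20,15,-17.5,0],[23,18.3,-17.5,0],[23,18.3,-17.5,0]]])

```text
t: 4.65
tool_pos: [0.5569, 0.0407, 0.1869]
ee_rot: [0.523, 0.852, 0.0, -0.001]
ft_force: [1.2, -0.2, -0.3]
finger_gap: 0.0353
gripper_force: 8.0
```

Request:
drive_tool(steps=[[[0,0,0,0],[0,0,0,0]]])

```text
t: 4.9
tool_pos: [0.5564, 0.0367, 0.1874]
ee_rot: [0.526, 0.851, -0.0, -0.0]
ft_force: [0.1, 0.6, -0.3]
finger_gap: 0.0358
gripper_force: 8.0
```

```bash
python3 - <<'E'
from look import *
im,m,p,R=look("w2")
print(r.get_obs()["finger_gap"],proj(m,[.587,-.024,.115]))
cv2.imwrite("pics/w2b.png",cv2.resize(im[0:230,100:420],(800,575),interpolation=2))
E
```

```text
t 4.9 tcp [0.5564 0.0367 0.1874] yaw_y 26.56 tilt [-0.0003 -0.0003] F [ 0.09  0.59 -0.26]
0.03575602931497039 (np.float64(257.12335377303145), np.float64(265.6960774426055))
```

View pics/w2b.png

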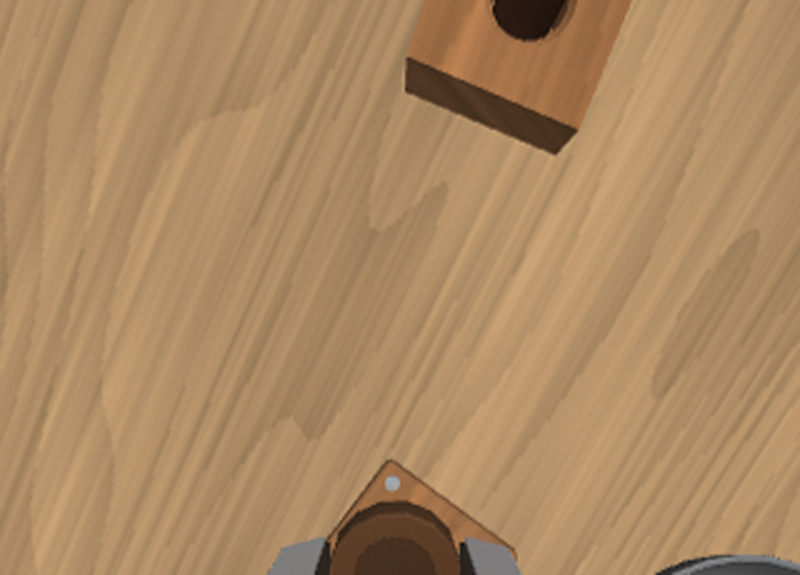

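The image shows up = tool +x, so the tube is hidden under the held coin at (395,560). I'll back off to the other side.

Request:
drive_tool(steps=[[[-5,0,0,0],[-10,0,0,0],[-15,0,0,0],[-15,0,0,0],[-15,0,0,0]]])

```text
t: 5.58
tool_pos: [0.6235, -0.0965, 0.1873]
ee_rot: [0.526, 0.851, 0.0, -0.0]
ft_force: [0.1, 0.4, -0.8]
finger_gap: 0.0352
gripper_force: 8.0
```

```bash
python3 - <<'E'
from look import *
im,m,p,R=look("w3")
print(proj(m,[.587,-.024,.115]))
cv2.imwrite("pics/w3b.png",cv2.resize(im[0:230,100:420],(800,575),interpolation=2))
E
```

```text
t 5.58 tcp [ 0.6235 -0.0965  0.1873] yaw_y 26.58 tilt [-0.0006  0.0009] F [ 0.06  0.37 -0.79]
(np.float64(256.78812038737334), np.float64(112.12800758590171))
```

View pics/w3b.png

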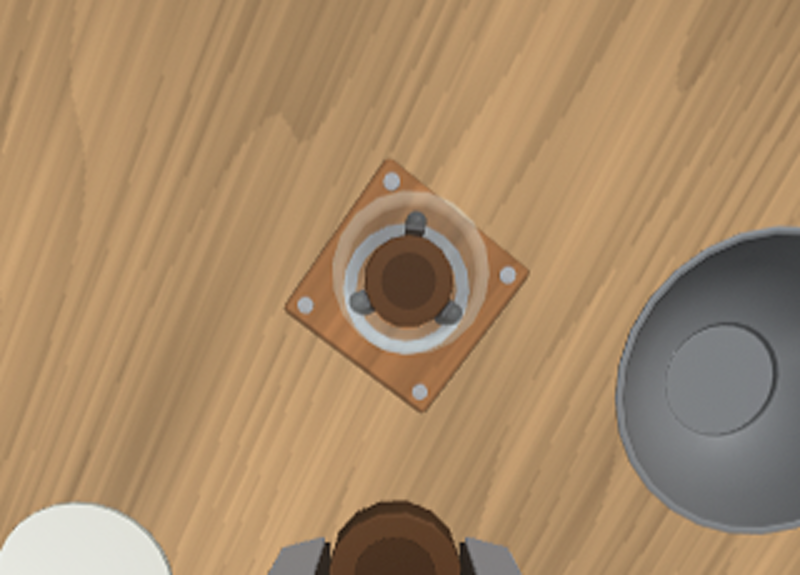

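The tube is clear. In the crop the rim is centred at about (410.5,269) and the foot screws are at (391,181), (507,275), (419,391) and (305,305), which gives two independent centre fixes.

```bash
python3 - <<'E'
from look import *
m=json.load(open("pics/w3.json"));mt=viewer.camera_model("top");ms=viewer.camera_model("scene")
# rim edge points by outline check: print horizontal & vertical profile
im=cv2.imread("pics/w3.png")
rim=(100+410.5*.4,269*.4);foot=(100+405.5*.4,288*.4)
print("rim z.115",onz(m,rim,.115).round(4),"foot z.012",onz(m,foot,.012).round(4))
print("foot top",onz(mt,(236.2,185.7),.012).round(4))
print("rim wrist+scene",tri([(m,rim),(ms,(274,194))]))
X=onz(m,rim,.115)
px=[proj(m,X+[.0285*np.cos(a),.0285*np.sin(a),0]) for a in np.linspace(0,6.28,60)]
px=np.array(px);print("pred rim box crop",((px.min(0)-[100,0])/.4).round(0),((px.max(0)-[100,0])/.4).round(0))
from scipy.spatial.transform import Rotation as Ro
o=r.get_obs();R=Ro.from_quat(o["ee_rot"]).as_matrix()
f=onz(m,foot,.012)
for Y in (X,f):print((R.T@(np.array([Y[0],Y[1],.135])-o["tool_pos"])*100).round(2))
# block hole from w2 crop (530,5)
m2=json.load(open("pics/w2.json"));print("hole",onz(m2,(100+530*.4,3*.4),.045).round(3))
E
```

```text
rim z.115 [ 0.5911 -0.0176  0.115 ] foot z.012 [ 0.5915 -0.0185  0.012 ]
foot top [ 0.59  -0.021  0.012]
rim wrist+scene (array([ 0.59109995, -0.01779452,  0.11333171]), [0.00030250389686750157, 0.00030250389686751344])
pred rim box crop [330. 182.] [491. 351.]
[8.43 0.62 5.26]
[8.34 0.61 5.26]
hole [0.52  0.238 0.045]
```

Request:
drive_tool(steps=[[[4.5,0.3,0,0],[8.35,0.6,1.5,0],[8.35,0.6,3.5,0],[8.35,0.6,4.5,0],[8.35,0.6,5.5,0],[8.35,0.6,6.2,0],[8.35,0.6,6.8,0],[8.35,0.6,6.8,0]]])

```text
t: 6.62
tool_pos: [0.5917, -0.019, 0.1189]
ee_rot: [0.525, 0.851, -0.0, -0.0]
ft_force: [0.3, -0.8, -0.6]
finger_gap: 0.0354
gripper_force: 8.0
```

```bash
python3 - <<'E'
from look import *
im,m,p,R=look("w4")
X=np.array([.5912,-.0179]);print((R.T@np.array([*(X-p[:2]),0])*100).round(2))
S=cv2.cvtColor(viewer.snapshot("scene"),cv2.COLOR_RGB2BGR)
cv2.imwrite("pics/w4b.png",np.hstack([cv2.resize(im[120:320,140:380],(400,333),interpolation=2),cv2.resize(S[150:242,220:330],(400,333),interpolation=2)]))
E
```

```text
t 6.62 tcp [ 0.5917 -0.019   0.1189] yaw_y 26.64 tilt [-0.0009  0.0002] F [ 0.34 -0.78 -0.58]
[0.12 0.   0.  ]
```

View pics/w4b.png

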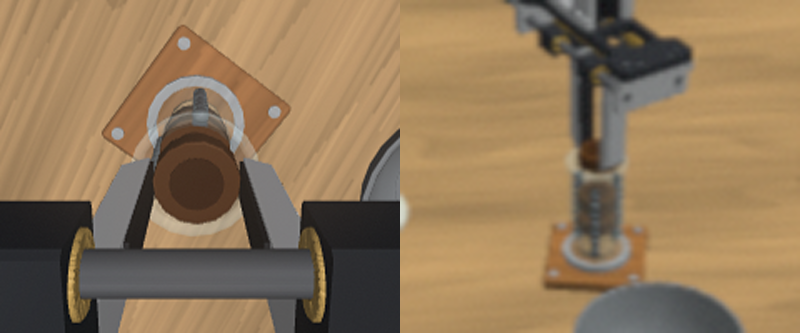

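The held coin is centred over the rim (left panel coin (197,183), rim around it) and its lower edge is in the flare. Release.

Request:
drive_tool(steps=[[[0.1,0,0.2,0],[0.1,0,0.2,0],[0.1,0,0.2,0]]])

```text
t: 7.1
tool_pos: [0.5915, -0.0178, 0.1176]
ee_rot: [0.525, 0.851, 0.0, 0.0]
ft_force: [-0.6, -0.5, 0.2]
finger_gap: 0.0355
gripper_force: 8.0
```

Request:
drive_tool(steps=[[[0,0,0,0],[0,0,0,0],[0,0,0,0],[0,0,0,0],[0,0,-6,0],[-4,0,-10,0],[-8,0,-10,0],[-8,0,-10,0]]], gripper=0.62)

```text
t: 8.1
tool_pos: [0.628, -0.0917, 0.2173]
ee_rot: [0.526, 0.85, -0.0, 0.0]
ft_force: [-0.6, 0.7, -0.8]
finger_gap: 0.0583
gripper_force: 0.0
```

```bash
python3 - <<'E'
from look import *
im,m,p,R=look("w5")
u,v=map(int,proj(m,[.5912,-.0179,.115]));print(u,v)
S=cv2.cvtColor(viewer.snapshot("scene"),cv2.COLOR_RGB2BGR)
a=max(v-60,0)
cv2.imwrite("pics/w5b.png",np.hstack([cv2.resize(im[a:a+110,u-65:u+65],(400,338),interpolation=2),cv2.resize(S[170:232,240:313],(400,338),interpolation=2)]))
E
```

```text
t 8.1 tcp [ 0.628  -0.0917  0.2173] yaw_y 26.47 tilt [ 0.0004 -0.0005] F [-0.57  0.65 -0.84]
256 112
```

View pics/w5b.png

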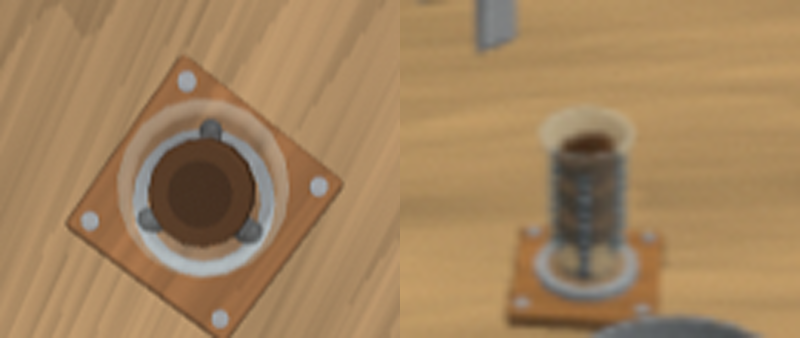

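The coin is lodged in the flare, nearly flat (left panel (201,190), rim centre about (203,186)); in the scene it sits just below the rim. Now the pusher.

Request:
drive_tool(steps=[[[5.5,1,-2,0],[11,2,-3,0],[16.5,3,-3,0],[22,4,-3,0],[26.3,5,-3,0],[26.3,5,-3,0],[26.3,5,-3,0]]], gripper=0.7)

```text
t: 9.07
tool_pos: [0.5534, 0.1683, 0.2472]
ee_rot: [0.525, 0.851, -0.0, -0.0]
ft_force: [1.0, 0.0, 0.1]
finger_gap: 0.0659
gripper_force: 0.0
```

```bash
python3 - <<'E'
from look import *
im,m,p,R=look("w6")
u,v=map(int,proj(m,[.519,.238,.159]));print(u,v)
a=max(v-70,0);b=max(u-80,0)
print(b,a)
cv2.imwrite("pics/w6b.png",cv2.resize(im[a:a+120,b:b+160],(800,600),interpolation=2))
E
```

```text
t 9.07 tcp [0.5534 0.1683 0.2472] yaw_y 26.73 tilt [-0.0005 -0.0006] F [1.   0.01 0.09]
257 116
177 46
```

View pics/w6b.png

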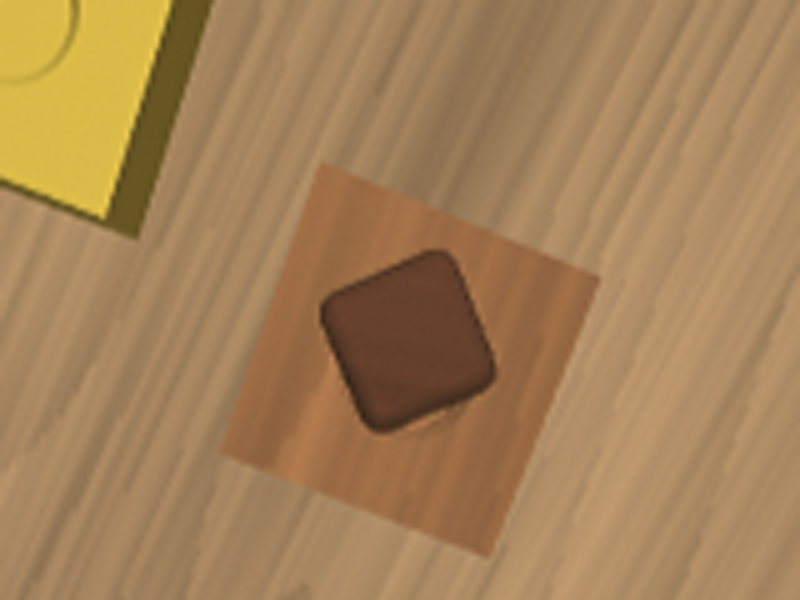

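The pusher's handle top is centred at about (408,341) in the crop, turned about 25°. The brown block's corners are at (320,160), (600,277), (492,557) and (220,453), and the yellow one stays clear.

```bash
python3 - <<'E'
from look import *
im=cv2.imread("pics/w6.png");m=json.load(open("pics/w6.json"));h=cv2.cvtColor(im,cv2.COLOR_BGR2HSV)
mask=np.zeros(im.shape[:2],np.uint8);mask[85:145,230:290]=(h[85:145,230:290,2]<115)
c=max(cv2.findContours(mask,cv2.RETR_EXTERNAL,cv2.CHAIN_APPROX_NONE)[0],key=cv2.contourArea)
rc=cv2.minAreaRect(c);print(rc)
T=cv2.imread("pics/top0.png");hp=(112+115/5.556,190+(401-300)/5.556)
print("tri top",tri([(m,rc[0]),(viewer.camera_model("top"),hp)]))
B=np.array([onz(m,q,.159)[:2] for q in cv2.boxPoints(rc)]);X=B.mean(0)
d=[np.diff(np.vstack([B,B[:1]]),axis=0)[i] for i in range(4)]
print("handle",X.round(4),[np.degrees(np.arctan2(e[1],e[0])).round(1)%90 for e in d],[np.linalg.norm(e).round(4) for e in d])
K=np.array([onz(m,(177+x/5,46+y/5),.045)[:2] for x,y in((320,160),(600,277),(492,557),(220,453))]);print("block",K.mean(0).round(4),[np.linalg.norm(K[i]-K[i-1]).round(4) for i in range(4)])
from scipy.spatial.transform import Rotation as Ro
o=r.get_obs();R=Ro.from_quat(o["ee_rot"]).as_matrix();p=np.array(o["tool_pos"])
print("shift",(R.T@(np.array([*X,.112])-p)*100).round(2),o["joints"].round(2))
E
```

```text
((258.17242431640625, 113.9310302734375), (30.82542610168457, 29.711254119873047), 68.19859313964844)
tri top (array([0.51722908, 0.24178076, 0.13810321]), [0.0004085535114846962, 0.00040855351148498374])
handle [0.5182 0.2405] [np.float64(47.6), np.float64(50.1), np.float64(48.099999999999994), np.float64(48.80000000000001)] [np.float64(0.0276), np.float64(0.028), np.float64(0.0282), np.float64(0.0283)]
block [0.519  0.2407] [np.float64(0.0802), np.float64(0.0797), np.float64(0.0793), np.float64(0.0802)]
shift [ 8.1   0.1  13.52] [ 0.2   0.15  1.22 -0.    1.77 -0.27]
```

Handle side measures 28.0 mm at z=0.159, which confirms the height. Its yaw is 48.6°, so I turn −22°.

Request:
drive_tool(steps=[[[4,0.1,0,-10],[8.1,0.1,0,-20],[8.1,0.1,2,-22],[8.1,0.1,6,-22],[8.1,0.1,10,-22],[8.1,0.1,12.5,-22],[8.1,0.1,13.5,-22],[8.1,0.1,13.5,-22]]])

```text
t: 10.12
tool_pos: [0.5187, 0.2401, 0.1123]
ee_rot: [0.354, 0.935, -0.0, -0.0]
ft_force: [-0.1, -0.5, -0.1]
finger_gap: 0.0661
gripper_force: 0.0
```

Request:
drive_tool(steps=[[[0,0,0,0],[0,0,0,0],[0,0,0,0],[0,0,0,0],[0,0,0,0]]], gripper=0.1, grip_force=50)

```text
t: 10.75
tool_pos: [0.5187, 0.241, 0.1128]
ee_rot: [0.353, 0.936, 0.0, 0.0]
ft_force: [-0.3, 0.6, 2.1]
finger_gap: 0.028
gripper_force: 50.0
```

Request:
drive_tool(steps=[[[0,0,-1,0],[0,0,-3,0],[0,0,-6,0],[0,0,-10,0],[0,0,-14,0],[-3,-2,-14.5,0],[-7,-4.5,-14.5,0],[-11,-7.1,-14.5,0]]])

```text
t: 11.75
tool_pos: [0.5545, 0.114, 0.2582]
ee_rot: [0.352, 0.936, 0.0, 0.0]
ft_force: [0.2, 0.3, -0.9]
finger_gap: 0.0275
gripper_force: 50.0
```

Request:
drive_tool(steps=[[[-4,-2.6,0,0],[-8,-5.2,0,0],[-10.5,-6.9,0,0],[-11.5,-7.5,0,0],[-11.5,-7.5,0,0],[-11.5,-7.5,0,0],[-11.5,-7.5,0,0]]])

```text
t: 12.62
tool_pos: [0.5909, -0.016, 0.2577]
ee_rot: [0.352, 0.936, 0.0, 0.0]
ft_force: [0.4, 1.1, -0.4]
finger_gap: 0.0281
gripper_force: 50.0
```

```bash
python3 - <<'E'
from look import *
im,m,p,R=look("w7")
print((R.T@np.array([*(np.array([.5912,-.0179])-p[:2]),0])*100).round(2))
S=cv2.cvtColor(viewer.snapshot("scene"),cv2.COLOR_RGB2BGR);cv2.imwrite("pics/sc7.png",S)
T=cv2.cvtColor(viewer.snapshot("top"),cv2.COLOR_RGB2BGR);cv2.imwrite("pics/t7.png",T)
ms=viewer.camera_model("scene")
# pusher shaft columns in the scene vs. tube columns
h=cv2.cvtColor(S,cv2.COLOR_BGR2HSV)
for z in (p[2]-.098,p[2]-.08,p[2]-.06):
    u,v=proj(ms,[p[0],p[1],z]);row=h[int(round(v)),int(u)-15:int(u)+16,2];print(round(u,1),round(v,1),row.tolist())
u,v=proj(ms,[.5912,-.0179,.115]);print("rim",u,v)
cv2.imwrite("pics/w7b.png",np.hstack([cv2.resize(im[100:340,120:400],(400,343),interpolation=2),cv2.resize(S[140:230,225:330],(400,343),interpolation=2)]))
E
```

```text
t 12.62 tcp [ 0.5909 -0.016   0.2577] yaw_y 48.77 tilt [0.0003 0.0003] F [ 0.42  1.07 -0.35]
[-0.15 -0.12 -0.  ]
274.8 181.7 [168, 169, 169, 170, 170, 172, 174, 172, 173, 174, 172, 144, 87, 58, 54, 55, 56, 64, 69, 78, 120, 165, 178, 179, 182, 182, 182, 184, 185, 185, 184]
274.8 176.8 [170, 171, 170, 174, 173, 171, 173, 173, 171, 171, 170, 142, 84, 56, 54, 53, 56, 62, 65, 79, 120, 162, 177, 178, 179, 179, 180, 180, 179, 177, 179]
274.8 171.2 [178, 177, 176, 178, 178, 178, 177, 177, 179, 178, 176, 144, 84, 53, 51, 54, 54, 60, 66, 75, 107, 152, 175, 176, 177, 176, 177, 175, 176, 176, 177]
rim 274.0679917588607 193.58032380077577
```

View pics/w7b.png

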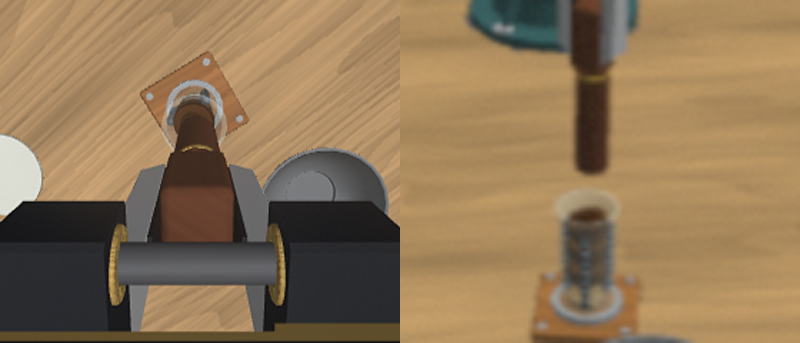

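The shaft hangs vertical and is centred over the mouth to within 2 mm. I lower it into the flare, then creep.

Request:
drive_tool(steps=[[[-0.1,-0.1,1,0],[-0.1,-0.1,2.2,0],[-0.1,-0.1,3.2,0],[-0.1,-0.1,4,0],[-0.1,-0.1,4.3,0],[-0.1,-0.1,4.5,0],[-0.1,-0.1,4.6,0],[-0.1,-0.1,4.7,0]]])

```text
t: 13.78
tool_pos: [0.5913, -0.0187, 0.2109]
ee_rot: [0.353, 0.936, 0.0, 0.0]
ft_force: [-0.6, 1.6, -0.8]
finger_gap: 0.0274
gripper_force: 50.0
```

Request:
drive_tool(steps=[[[0,0,0.1,0],[0,0,0.2,0],[0,0,0.3,0],[0,0,0.4,0],[0,0,0.5,0],[0,0,0.6,0],[0,0,0.7,0],[0,0,0.8,0]]])

```text
t: 14.78
tool_pos: [0.5911, -0.0186, 0.2024]
ee_rot: [0.353, 0.936, 0.0, -0.0]
ft_force: [0.2, 0.4, -0.2]
finger_gap: 0.0277
gripper_force: 50.0
```

Request:
drive_tool(steps=[[[0,0,0.1,0],[0,0,0.2,0],[0,0,0.3,0],[0,0,0.4,0],[0,0,0.5,0],[0,0,0.6,0],[0,0,0.7,0],[0,0,0.8,0]]])

```text
t: 15.78
tool_pos: [0.5913, -0.0186, 0.1955]
ee_rot: [0.353, 0.936, 0.0, 0.001]
ft_force: [-0.8, 0.8, 5.4]
finger_gap: 0.028
gripper_force: 50.0
```

Request:
drive_tool(steps=[[[0,0,0.1,0],[0,0,0.2,0],[0,0,0.3,0],[0,0,0.4,0],[0,0,0.5,0],[0,0,0.6,0],[0,0,0.7,0],[0,0,0.8,0]]])

```text
t: 16.77
tool_pos: [0.5913, -0.0187, 0.1873]
ee_rot: [0.353, 0.936, 0.0, 0.0]
ft_force: [-2.1, 2.1, 7.5]
finger_gap: 0.028
gripper_force: 50.0
```

Request:
drive_tool(steps=[[[0,0,0.08,0],[0,0,0.16,0],[0,0,0.24,0],[0,0,0.32,0],[0,0,0.4,0]]])

```text
t: 17.4
tool_pos: [0.5913, -0.0187, 0.1839]
ee_rot: [0.353, 0.936, 0.0, 0.001]
ft_force: [-2.2, 2.1, 10.3]
finger_gap: 0.028
gripper_force: 50.0
```

Request:
drive_tool(steps=[[[0,0,0.06,0],[0,0,0.12,0],[0,0,0.18,0],[0,0,0.2,0]]])

```text
t: 17.9
tool_pos: [0.5913, -0.0187, 0.1814]
ee_rot: [0.353, 0.936, 0.0, 0.001]
ft_force: [-1.6, 1.8, 7.4]
finger_gap: 0.0277
gripper_force: 50.0
```

Request:
drive_tool(steps=[[[0,0,0.06,0],[0,0,0.12,0],[0,0,0.16,0],[0,0,0.2,0]]])

```text
t: 18.4
tool_pos: [0.5913, -0.0187, 0.1792]
ee_rot: [0.353, 0.936, 0.0, 0.0]
ft_force: [-1.2, 0.1, 5.6]
finger_gap: 0.0277
gripper_force: 50.0
```

Request:
drive_tool(steps=[[[0,0,0.05,0],[0,0,0.1,0],[0,0,0.15,0]]])

```text
t: 18.77
tool_pos: [0.5913, -0.0187, 0.1777]
ee_rot: [0.353, 0.936, 0.0, 0.0]
ft_force: [-0.0, 1.4, 7.9]
finger_gap: 0.0276
gripper_force: 50.0
```

Request:
drive_tool(steps=[[[0,0,0.05,0],[0,0,0.1,0],[0,0,0.15,0]]])

```text
t: 19.15
tool_pos: [0.5913, -0.0187, 0.1763]
ee_rot: [0.353, 0.936, 0.0, 0.0]
ft_force: [-1.6, 0.6, 7.3]
finger_gap: 0.0279
gripper_force: 50.0
```

Request:
drive_tool(steps=[[[0,0,0.05,0],[0,0,0.1,0],[0,0,0.12,0]]])

```text
t: 19.52
tool_pos: [0.5913, -0.0187, 0.1756]
ee_rot: [0.353, 0.936, 0.0, 0.001]
ft_force: [-1.0, 1.0, 9.7]
finger_gap: 0.028
gripper_force: 50.0
```

Request:
drive_tool(steps=[[[0,0,0.05,0],[0,0,0.1,0],[0,0,0.1,0]]])

```text
t: 19.9
tool_pos: [0.5913, -0.0186, 0.1745]
ee_rot: [0.353, 0.936, 0.0, 0.001]
ft_force: [-0.7, 1.0, 8.1]
finger_gap: 0.028
gripper_force: 50.0
```

Request:
drive_tool(steps=[[[0,0,0.05,0],[0,0,0.1,0],[0,0,0.1,0]]])

```text
t: 20.27
tool_pos: [0.5913, -0.0187, 0.1735]
ee_rot: [0.353, 0.936, 0.0, 0.001]
ft_force: [-0.8, 1.9, 8.3]
finger_gap: 0.028
gripper_force: 50.0
```

Request:
drive_tool(steps=[[[0,0,0.05,0],[0,0,0.1,0],[0,0,0.1,0]]])

```text
t: 20.65
tool_pos: [0.5913, -0.0187, 0.1724]
ee_rot: [0.353, 0.936, 0.0, 0.001]
ft_force: [-2.0, 1.7, 7.2]
finger_gap: 0.0277
gripper_force: 50.0
```

Request:
drive_tool(steps=[[[0,0,0.05,0],[0,0,0.1,0],[0,0,0.1,0]]])

```text
t: 21.02
tool_pos: [0.5913, -0.0187, 0.171]
ee_rot: [0.353, 0.936, 0.0, 0.0]
ft_force: [-1.2, 1.7, 5.9]
finger_gap: 0.0276
gripper_force: 50.0
```

Request:
drive_tool(steps=[[[0,0,0.05,0],[0,0,0.1,0],[0,0,0.1,0]]])

```text
t: 21.4
tool_pos: [0.5913, -0.0187, 0.1699]
ee_rot: [0.353, 0.936, 0.0, 0.0]
ft_force: [-0.9, -0.1, 6.8]
finger_gap: 0.0279
gripper_force: 50.0
```

Request:
drive_tool(steps=[[[0,0,0.05,0],[0,0,0.1,0],[0,0,0.1,0]]])

```text
t: 21.78
tool_pos: [0.5913, -0.0187, 0.1688]
ee_rot: [0.353, 0.936, 0.0, 0.0]
ft_force: [-0.1, 0.8, 6.0]
finger_gap: 0.0281
gripper_force: 50.0
```

Request:
drive_tool(steps=[[[0,0,0.05,0],[0,0,0.1,0],[0,0,0.1,0]]])

```text
t: 22.15
tool_pos: [0.5913, -0.0187, 0.1685]
ee_rot: [0.353, 0.936, 0.0, 0.001]
ft_force: [-2.0, 1.9, 8.0]
finger_gap: 0.0277
gripper_force: 50.0
```

Request:
drive_tool(steps=[[[0,0,0.05,0],[0,0,0.1,0],[0,0,0.1,0]]])

```text
t: 22.52
tool_pos: [0.5913, -0.0187, 0.1685]
ee_rot: [0.353, 0.936, 0.0, 0.001]
ft_force: [-3.1, 1.1, 11.4]
finger_gap: 0.028
gripper_force: 50.0
```

It has stalled at 0.1685 while the force climbs, so this is the stop. I press on to about 20 N.

Request:
drive_tool(steps=[[[0,0,0.05,0],[0,0,0.1,0],[0,0,0.15,0],[0,0,0.15,0]]])

```text
t: 23.02
tool_pos: [0.5913, -0.0188, 0.1684]
ee_rot: [0.353, 0.936, 0.0, 0.001]
ft_force: [-3.6, 2.0, 14.8]
finger_gap: 0.0279
gripper_force: 50.0
```

Request:
drive_tool(steps=[[[0,0,0.05,0],[0,0,0.1,0],[0,0,0.1,0],[0,0,0.1,0]]])

```text
t: 23.52
tool_pos: [0.5913, -0.0188, 0.1684]
ee_rot: [0.353, 0.936, 0.0, 0.002]
ft_force: [-4.6, 1.4, 18.3]
finger_gap: 0.0275
gripper_force: 50.0
```

Request:
drive_tool(steps=[[[0,0,0.05,0],[0,0,0.08,0],[0,0,0.08,0],[0,0,0.08,0],[0,0,0.08,0],[0,0,0.08,0]]])

```text
t: 24.28
tool_pos: [0.5913, -0.0188, 0.1684]
ee_rot: [0.353, 0.936, 0.0, 0.002]
ft_force: [-5.5, 1.0, 20.5]
finger_gap: 0.0279
gripper_force: 50.0
```

```bash
python3 - <<'E'
from look import *
look("w8")
S=cv2.cvtColor(viewer.snapshot("scene"),cv2.COLOR_RGB2BGR);cv2.imwrite("pics/sc8.png",S)
ms=viewer.camera_model("scene");h=cv2.cvtColor(S,cv2.COLOR_BGR2HSV)
h0=cv2.cvtColor(cv2.imread("pics/scene0.png"),cv2.COLOR_BGR2HSV)
for z in np.arange(.016,.112,.005):
    u,v=proj(ms,[.5912,-.0187,z]);u,v=int(round(u)),int(round(v));print(round(z,3),v,h[v,u-6:u+7,2],h0[v,u-6:u+7,2])
E
```

```text
t 24.27 tcp [ 0.5913 -0.0188  0.1684] yaw_y 48.66 tilt [ 0.004  -0.0008] F [-5.53  1.02 20.48]
0.016 218 [127 100  73  62  65  73  73  75  82  93 120 144 156] [130 124 131 135 117  87 111 137 149 148 146 149 153]
0.021 217 [123  89  66  64  61  75  73  78  80  87 101 130 154] [136 133 137 135 113  79 106 136 149 151 144 142 153]
0.026 216 [115  74  62  62  68  87  83  80  85  90  92 123 151] [129 126 135 126 103  88 104 130 140 137 125 128 149]
0.031 214 [ 96  70  62  63  67  78  76  77  82  85  89  94 117] [105  87  82  75  67  80  81  80  96  98  87  94 114]
0.036 213 [ 85  70  66  65  66  67  66  77  82  86  90  99 120] [ 86  72  65  61  62  71  70  73  79  85  84  97 120]
0.041 212 [ 90  70  68  63  64  73  73  73  78  85  90 102 128] [ 98  73  67  68  66  73  76  79  80  85  88  97 127]
0.046 211 [ 92  67  64  63  69  87  77  74  80  85  92  96 119] [ 92  74  75  78  79  84  83  86  91  93  91  95 116]
0.051 210 [ 86  67  66  66  65  70  71  78  83  86  89  96 124] [ 92  81  85  84  74  70  74  81  90  94  97  97 117]
0.056 208 [ 87  82  86  77  68  70  72  81  90  96  97  99 11
[... 654 characters left out ...]
01 [ 88  77  70  67  66  67  71  75  82  87  87  92 115] [ 87  81  90  88  80  77  81  84  90  99  98  92 111]
0.091 200 [ 97  79  69  66  68  69  71  75  81  85  84  90 115] [ 91  83 100 112 104 100  99 101 109 114 106  90 113]
0.096 198 [103  96  88  82  78  75  76  82  95  99  99 106 128] [104 108 135 159 158 155 149 151 151 147 127 107 127]
0.101 197 [140 112  77  60  57  55  60  67  71  80 101 136 163] [138 126 140 157 157 155 152 152 151 147 137 137 161]
0.106 196 [168 139  90  56  52  53  56  63  67  76 108 139 162] [168 160 157 161 159 154 153 150 150 148 147 149 161]
0.111 195 [174 150  99  58  52  53  57  61  66  77 109 140 155] [174 170 165 164 160 156 155 150 151 151 150 151 153]
```

The stack is now unbroken dark from about 0.064 down to about 0.02, with no gaps. One slight press more, then withdraw.

Request:
drive_tool(steps=[[[0,0,0.05,0],[0,0,0.05,0],[0,0,0.05,0],[0,0,0.05,0]]])

```text
t: 24.88
tool_pos: [0.5913, -0.0188, 0.1684]
ee_rot: [0.353, 0.936, 0.0, 0.002]
ft_force: [-6.8, 1.1, 21.7]
finger_gap: 0.0277
gripper_force: 50.0
```

Request:
drive_tool(steps=[[[0,0,-0.3,0],[0,0,-0.6,0],[0,0,-1,0],[0,0,-2,0],[0,0,-3.5,0],[0,0,-5.5,0],[0,0,-7.5,0],[0,0,-10,0]]])

```text
t: 25.88
tool_pos: [0.5911, -0.0188, 0.2636]
ee_rot: [0.353, 0.936, -0.0, -0.0]
ft_force: [0.5, 0.9, -0.0]
finger_gap: 0.0277
gripper_force: 50.0
```

Request:
drive_tool(steps=[[[4,2.6,0,0],[8,5.2,0,0],[12,7.8,0,0],[16,10.4,0,0],[20,13,0,0],[22.2,14.4,0,0],[22.6,14.7,0,0],[22.6,14.7,0,0]]])

```text
t: 26.88
tool_pos: [0.5189, 0.2405, 0.2629]
ee_rot: [0.353, 0.936, -0.0, 0.0]
ft_force: [0.1, -0.6, -1.2]
finger_gap: 0.0276
gripper_force: 50.0
```

```bash
python3 - <<'E'
from look import *
im,m,p,R=look("w9")
print((R.T@np.array([*(np.array([.5187,.2408])-p[:2]),0])*100).round(2))
S=cv2.cvtColor(viewer.snapshot("scene"),cv2.COLOR_RGB2BGR);cv2.imwrite("pics/sc9.png",S)
ms=viewer.camera_model("scene");h=cv2.cvtColor(S,cv2.COLOR_BGR2HSV)
for z in np.arange(.016,.1,.007):
    u,v=proj(ms,[.5912,-.0187,z]);u,v=int(round(u)),int(round(v));print(round(z,3),v,h[v,u-6:u+7,2])
for z in (p[2]-.115,p[2]-.11,p[2]-.106,p[2]-.1,p[2]-.09,p[2]-.06):
    u,v=proj(ms,[p[0],p[1],z]);print(round(u,1),round(v,1),h[int(round(v)),int(u)-8:int(u)+9,2].tolist())
E
```

```text
t 26.88 tcp [0.5189 0.2405 0.2629] yaw_y 48.65 tilt [ 0.0008 -0.0005] F [ 0.09 -0.59 -1.18]
[ 0.04  0.01 -0.  ]
0.016 218 [128 100  73  62  63  72  72  75  83  93 118 142 156]
0.023 216 [114  75  66  63  70  87  84  79  85  86  91 121 151]
0.03 215 [111  74  65  61  62  70  73  74  80  88  94 109 135]
0.037 213 [ 85  70  64  63  64  67  68  75  81  84  92  98 120]
0.044 211 [ 91  67  63  61  70  85  80  74  79  83  92  97 119]
0.051 210 [ 85  66  64  67  63  69  71  77  83  84  90  95 120]
0.058 208 [ 89  82  86  83  76  69  73  85  91  99  97  98 118]
0.065 206 [ 90  89  86  78  77  86  82  81  87  95  95  94 118]
0.072 204 [ 95  85  98 109  90  81  85  98 110 119 108  97 114]
0.079 203 [ 91  90 114 130 112  85  95 117 128 131 113  98 114]
0.086 201 [ 90  90 117 138 137 130 129 131 134 132 116  95 115]
0.093 199 [ 98  96 125 147 148 146 145 141 138 136 116  93 107]
349.3 169.1 [199, 208, 212, 213, 214, 214, 215, 216, 211, 209, 206, 200, 182, 169, 166, 167, 169]
349.5 167.8 [168, 171, 171, 170, 175, 173, 172, 166, 148, 137, 135, 141, 152, 161, 166, 168, 168]
349.6 166.7 [168, 168, 170, 168, 162, 137, 102, 80, 72, 67, 73, 81, 104, 141, 166, 169, 167]
349.8 165.2 [171, 169, 169, 165, 140, 90, 60, 56, 53, 56, 60, 64, 78, 127, 169, 179, 181]
350.2 162.5 [173, 170, 168, 154, 115, 65, 56, 54, 53, 56, 64, 74, 111, 150, 166, 169, 171]
351.3 154.5 [187, 188, 187, 175, 131, 69, 51, 51, 55, 55, 59, 67, 91, 147, 183, 185, 186]
```

Coins stayed down and the foot is where expected. I stand the pusher back.

Request:
drive_tool(steps=[[[0,0,3,0],[0,0,6,0],[0,0,9,0],[0,0,10.5,0],[0,0,11,0],[0,0,11.4,0],[0,0,11.8,0],[0,0,12.2,0]]])

```text
t: 27.98
tool_pos: [0.519, 0.2411, 0.1411]
ee_rot: [0.353, 0.936, 0.001, 0.001]
ft_force: [-0.1, -0.1, -0.9]
finger_gap: 0.0276
gripper_force: 50.0
```

Request:
drive_tool(steps=[[[0,0,0.3,0],[0,0,0.7,0],[0,0,1.1,0],[0,0,1.5,0],[0,0,1.9,0],[0,0,2.2,0],[0,0,2.5,0],[0,0,2.5,0]]])

```text
t: 28.98
tool_pos: [0.5184, 0.2409, 0.1152]
ee_rot: [0.353, 0.936, -0.0, -0.0]
ft_force: [0.5, 0.2, -0.9]
finger_gap: 0.0275
gripper_force: 50.0
```

Request:
drive_tool(steps=[[[0,0,0.1,0],[0,0,0.2,0],[0,0,0.25,0],[0,0,0.3,0],[0,0,0.3,0]]])

```text
t: 29.6
tool_pos: [0.5186, 0.241, 0.1128]
ee_rot: [0.353, 0.936, 0.0, 0.0]
ft_force: [-0.4, 0.1, 0.9]
finger_gap: 0.0278
gripper_force: 50.0
```

Request:
drive_tool(steps=[[[0,0,0,0],[0,0,0,0],[0,0,0,0],[0,0,0,0],[0,0,0,0],[0,0,0,0]]], gripper=0.7)

```text
t: 30.35
tool_pos: [0.5185, 0.241, 0.1125]
ee_rot: [0.353, 0.936, 0.0, -0.0]
ft_force: [0.2, -0.0, -0.5]
finger_gap: 0.0658
gripper_force: 0.0
```

Request:
drive_tool(steps=[[[0,0,-2,0],[0,0,-5,0],[0,0,-9,0],[0,0,-13,0],[-5,0,-14,0],[-10,0,-14,0],[-10,0,-14,0],[-10,0,-14,0]]])

```text
t: 31.35
tool_pos: [0.5933, 0.1751, 0.2521]
ee_rot: [0.353, 0.936, 0.0, -0.001]
ft_force: [0.1, 1.3, 0.2]
finger_gap: 0.0658
gripper_force: 0.0
```

```bash
python3 - <<'E'
from look import *
im,m,p,R=look("w10")
def top(im,m):
    h=cv2.cvtColor(im,cv2.COLOR_BGR2HSV);u,v=map(int,proj(m,[.5185,.2405,.159]));a,b=max(v-28,0),u-28
    k=np.zeros(im.shape[:2],np.uint8);k[a:v+28,b:u+28]=h[a:v+28,b:u+28,2]<115
    c=max(cv2.findContours(k,cv2.RETR_EXTERNAL,cv2.CHAIN_APPROX_NONE)[0],key=cv2.contourArea);return (u,v),cv2.minAreaRect(c)
q,rc=top(im,m);B=np.array([onz(m,x,.159)[:2] for x in cv2.boxPoints(rc)])
print(q,rc,B.mean(0).round(4),[np.linalg.norm(B[i]-B[i-1]).round(4) for i in range(4)])
S=cv2.cvtColor(viewer.snapshot("scene"),cv2.COLOR_RGB2BGR);S0=cv2.imread("pics/scene0.png")
d=cv2.absdiff(S,S0).max(2)>40
for n,b in(("pusher",(325,155,370,215)),("kettle",(95,180,165,260)),("bowl",(265,225,318,265)),("mill",(380,195,415,255)),("coaster",(190,195,225,222))):
    print(n,"changed px",int(d[b[1]:b[3],b[0]:b[2]].sum()))
E
```

```text
t 31.35 tcp [0.5933 0.1751 0.2521] yaw_y 48.65 tilt [-0.0012  0.0005] F [0.15 1.3  0.18]
(256, 93) ((257.5, 97.0), (38.0, 29.0), 90.0) [0.5214 0.2386] [np.float64(0.0342), np.float64(0.0271), np.float64(0.0342), np.float64(0.0279)]
pusher changed px 8
kettle changed px 0
bowl changed px 0
mill changed px 0
coaster changed px 87
```

The pusher is standing as at first (8 changed pixels in the scene), the kettle, bowl and mill are unchanged, and the coins are packed. Handing in.

```bash
python3 -c "
from cell import r
print(r.sign_off())"
```

```text
the job is handed in; nothing more can be done
None
```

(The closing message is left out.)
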